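# Third hand: free the sprung plate and press the intake stub against it for bolting

## Task

Turn the orange clamp knob on the red fixture about a quarter turn clockwise to free the sprung steel plate; then pick up the aluminium intake stub and, holding it level and up off the bench, press one of its flanges squarely and centrally against the plate with a steady push of about 10 N, so that the plate slides back and its red pointer stands in the green band. Stay there: finish while still gripping and pressing, so that I can put the bolts in. Do not ram the plate and do not shift the other things on the bench.

Things in the scene. Friction and masses are not known exactly. Their poses are not given: they have to be found in the camera images.
- fixture: red fixture fixed to the bench; foot 205 x 110 x 14 mm (x -5..200, y +-55). Origin on the bench below the plate's front face; x = the way the plate slides when pushed (away from the robot), z up. Behind the plate a guide block (x 46..100, y +-45, 62 high) with a white scale on top; its green band marks the plate's red pointer for 14 to 26 mm of push. Knob at x 156, y 0.
- plate_rest (a point): centre of the front face of the unpushed plate, 75 mm above the bench, above the fixture's origin, axes as the fixture; it does not move with the plate. The steel plate is 90 wide (y) x 64 high x 10 mm thick, its front looks to -x; bore and bolt holes are centred on this point. In front of it is nothing but the first 5 mm of the foot.
- slide (a joint): how far the sprung plate has been pushed back along the fixture's x, in m: 0 at rest, at most 0.034. Spring 500 N/m without preload (10 N at 0.020), very little friction. Until the knob is turned, the knob's dog blocks the plate's brass tail and the plate cannot slide.
- knob (a joint): angle of the clamp knob in rad, growing clockwise seen from above: about 0 locks the plate (dog points to the plate), 1.2 and more frees it, stop at 1.62. Starts between 0 and 0.25, needs about 0.06 N m.
- knob_grip (a point): centre of the knob's orange grip bar, on its vertical axis, 94 mm above the bench. Bar 46 long x 14 thick x 30 mm high (top at 109), lengthwise along the point's x, which turns with the knob (along the fixture's x when the knob reads 0). Pinch the 14 mm from above; the dog below the bar has its top at 58 mm.
- stub_center (a point): centre of the loose aluminium intake stub, 32 mm above the bench at the start. A level duct 36 wide (y) x 38 mm high along x, with an equal square flange 64 x 64 x 9 mm at each end; outer flange faces 55 mm from the centre, 92 mm of duct free between. z up. 0.25 to 0.5 kg. Either flange may go to the plate. Grip the duct across y from above.
- stub: the same stub: its origin is the same centre, same axes.
- spanner: bystander: steel spanner lying on the bench, 170 mm long
- driver: bystander: screwdriver with red handle lying on the bench
- bearing: bystander: steel bearing ring, 52 mm across, 16 mm high
- tin: bystander: tin with a yellow band, 80 mm across, 85 mm high
- jar: bystander: blue bottle with a red cap, 60 mm across, 130 mm high
- piston: bystander: aluminium piston, 72 mm across, 54 mm high
Not all that is in view belongs to the job. What is shaped like the fixture but turquoise is not meant.

How it is judged:
By the outcome, as a careful person would: the job done as asked, in the order asked, and still so for the second after the job is handed in, while the arm keeps its last pose, push and grip.
It also fails if it takes over 58 s, if anything falls off the work surface, if the arm or the gripper's body presses on something with over 40 N, if the wrist force passes 120 N, or if a joint passes its speed limit or range.

## Robot

A 6-joint arm with a two-finger parallel gripper is mounted at the origin on the work surface. World frame = base frame: x ahead of the robot, y to its left, z up, the work surface at z = 0. Lengths are in mm, angles in rad, forces in N, time in s.
With the tool pointing down it reaches from about 300 to 1000 mm from the base axis. Payload 5.1 kg.
Tool frame: the origin (TCP) lies between the finger pads; the fingertips stand 14 mm ahead of it and the grasp point (between the pads) lies 5 mm behind it (ctrl.tcp_to_tips is the distance from the TCP to the fingertips, in mm); z points along the fingers, x is the direction in which the jaws open and shut, and the axes are right-handed (so a half turn about z gives the same grasp; the last joint's range is limited). The gripper opens to 95 mm and grips with 3 to 60 N. Pads are 20 mm wide; open, the fingers measure 119 mm over their backs; the gripper's body (75 mm by 180 mm) begins 59 mm behind the grasp point.
Start: joints at [1.087, 0.124, 1.65, -0, 1.367, -0.083], TCP at [253.62, 598.466, 228.656] pointing down, gripper open.
Joint ranges: [-2.61, 2.61], [-1.02, 2.33], [0.03, 2.71], [-1.35, 4.49], [0.32, 2.68], [-2.91, 2.91]. Speed limits (rad/s): [2.57, 2.57, 3.14, 3.14, 3.14, 3.14].

## Interface

Orientations are given as [roll, pitch, yaw] about the fixed x, y, z axes, in that order (R = Rz(yaw) Ry(pitch) Rx(roll)).
In Python, from cell import ctrl gives the robot as it stands.
- The arm moves only by the tool play_rows, never from a script. Its arguments are lists of equal length, an entry for each row: "travel": the shift along the tool's x, y, z each as a share of 100 mm, from -1 to 1, a list of three; "rotation": the turn, a rotation vector about the tool's x, y, z each as a share of 2 rad, from -1 to 1, a list of three; "fingers": the closure, from 0 (fully open) to 1 (shut). A call has 1 to 20 rows; each row shifts and turns the pose as measured when the row begins, along the tool's axes as they then stand; what a row does not reach is not made up. A row lasts 1/12 s, in which the tool goes at most 41.7 mm and 7.16 degrees, less where a joint would pass 70% of its speed; a pose out of reach is approached as far as the arm can. A call with a number of a shift or a turn outside -1 to 1 is refused whole. A call with a gripper value outside its range is refused whole. The fingers move at their own pace and stop on an object; "newtons" is the grip in N (left out, the last holds). Time passes only in rows, so rows that do not move let the fingers close. It gives the time, the measured TCP pose, the force and the opening at its end, in the units of the state.
- ctrl.get_obs(): the state, without advancing time (a new reading comes with each control period).
- ctrl.grab_frame(name): name is "side" or "top" or "wrist"; returns a dict with "frame" (400x640x3 uint8, red, green, blue), "camera_matrix" (3x3 intrinsics, pixels), "R" (3x3) and "t" (3): a world point X has camera coordinates R X + t; the wrist camera has in their place "hand_eye" (4x4, takes a point from camera to tool coordinates, whose origin is the TCP and whose axes are the tool frame's). Camera axes: x right, y down, z forward; pixel columns grow to the right and rows downward; lengths in mm; the calibration is good to about 2 mm. The wrist camera is an equidistant fisheye: a pixel r from the principal point sees the ray r / f radians off the axis. A picture is of the moment at which its call begins: read the wrist's pose just before it. There is no depth.
- ctrl.close_job(): hands the job in, once; it reports no verdict.
The state is a dict: "t": time; "qpos": joint angles; "qvel": joint speeds; "joint_efforts": joint torques, N m; "ee_pos": TCP position; "orientation": TCP orientation; "ft_force": force on the tool from outside, world axes, zero at the start; "moment": the same for the moment, N m; "finger_gap": finger opening in mm.
Only numpy, scipy, OpenCV 4.12 (cv2) and the standard library are available. Lean on these libraries where they do the work, as an engineer would, in place of code of your own. Each camera call takes 0.05 s, during which the arm holds its last target. There are 200 camera calls.

## Working session

There is one attempt and no reset: what is moved stays moved. The work goes in short steps, Python scripts to look and compute and a tool call to move; the robot and the scene stay as the last step left them, time stands still between calls to the robot, and variables do not carry over. Pictures are saved under pics/ and viewed, about 8 in all and at most 12, crops included, and the job is handed in when it is done.

Besides the shell and the picture viewer there is one more tool, called as a command line: name --argument value ..., lists and objects as JSON in quotes. play_rows: Moves the arm, as the interface text tells. Its arguments: {"type":"object","properties":{"travel":{"type":"array","items":{"type":"array","items":{"type":"number"}}},"rotation":{"type":"array","items":{"type":"array","items":{"type":"number"}}},"fingers":{"type":"array","items":{"type":"number"}},"newtons":{"type":"number"}},"required":["travel","rotation","fingers"]}

```bash
mkdir -p pics; ls
python3 - <<'E'
from cell import ctrl
import cv2, numpy as np
print(ctrl.get_obs())
ims=[]
for n in("side","top","wrist"):
    d=ctrl.grab_frame(n); cv2.imwrite(f"pics/{n}0.png",d["frame"][:,:,::-1])
    np.savez(f"pics/{n}0.npz",**d)
    print(n,{k:np.round(v,4).tolist() for k,v in d.items() if k!="frame"})
E
```

```text
pics
{'t': 0.0, 'qpos': array([ 1.08738685e+00,  1.24463056e-01,  1.65165751e+00,  1.05479175e-05,
        1.36747980e+00, -8.25997350e-02]), 'qvel': array([-6.01421204e-04, -1.15255205e-04, -2.40357703e-04, -6.64089443e-05,
       -1.49715052e-04,  9.55047865e-04]), 'joint_efforts': array([-1.69925002e-03, -4.17581642e+01, -3.59935999e+01,  7.72028463e-02,
        4.90095187e-02, -1.84139717e-04]), 'ee_pos': array([253.34909431, 597.93813384, 227.42397175]), 'orientation': array([-3.14141671e+00,  2.00001721e-03,  1.16998462e+00]), 'ft_force': array([-0.32326236, -0.71069957,  0.1468909 ]), 'moment': array([-0.00941376, -0.06900286, -0.02862809]), 'finger_gap': 95.09154510302137}
side {'camera_matrix': [[442.7555, 0.0, 311.967], [0.0, 442.7555, 200.1261], [0.0, 0.0, 1.0]], 'R': [[-0.8905, -0.4549, 0.0079], [-0.3199, 0.6138, -0.7218], [0.3235, -0.6453, -0.6921]], 't': [399.0434, 227.9101, 1556.6382]}
top {'camera_matrix': [[387.8355, 0.0, 324.1736], [0.0, 387.8355, 198.9028], [0.0, 0.0, 1.0]], 'R': [[0.0189, -0.9997, 0.0134], [-0.9889, -0.0207, -0.1472], [0.1474, -0.0104, -0.989]], 't': [-47.1954, 440.6998, 1171.5124]}
wrist {'camera_matrix': [[309.7069, 0.0, 316.8549], [0.0, 309.7069, 201.9584], [0.0, 0.0, 1.0]], 'hand_eye': [[1.0, -0.0003, -0.001, 0.1972], [0.0005, 0.9633, 0.2686, -75.8113], [0.0008, -0.2686, 0.9633, -155.8601], [0.0, 0.0, 0.0, 1.0]]}
```

View pics/side0.png

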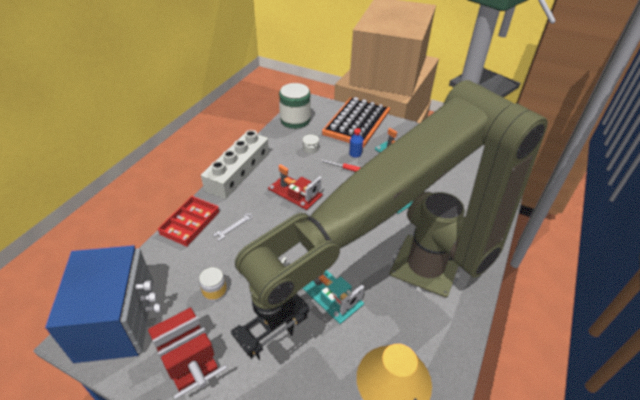

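View pics/top0.png

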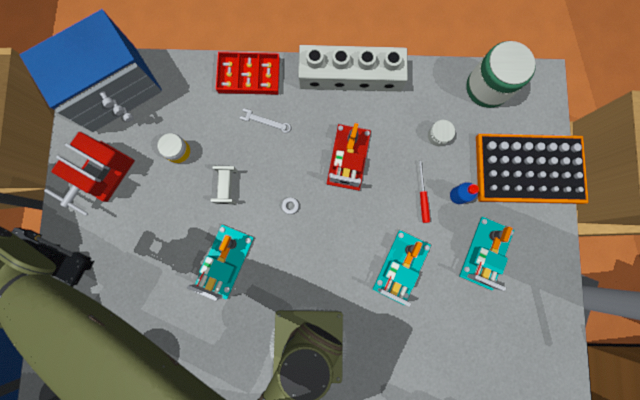

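The top view shows the red fixture at (348,155), with three turquoise lookalikes at (223,262), (402,267) and (487,252). It also shows the stub at (223,184), near the tin (172,148) and the bearing (290,205). In the side view the red fixture is at (297,187). Next I'll enlarge the fixture and stub.

Run:
```python
import cv2, numpy as np
t=cv2.imread("pics/top0.png"); s=cv2.imread("pics/side0.png")
def crop(im,x,y,w,h,W,H): return cv2.resize(im[y:y+h,x:x+w],(W,H),interpolation=cv2.INTER_CUBIC)
a=crop(t,318,115,64,80,480,600)   # 7.5x
b=crop(t,200,155,48,60,320,400)[:300]  # 6.667x
c=crop(s,264,160,64,60,320,300)   # 5x
im=np.hstack([a,np.vstack([b,c])]); cv2.imwrite("pics/c1.png",im)
```

```text
(no output)
```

View pics/c1.png

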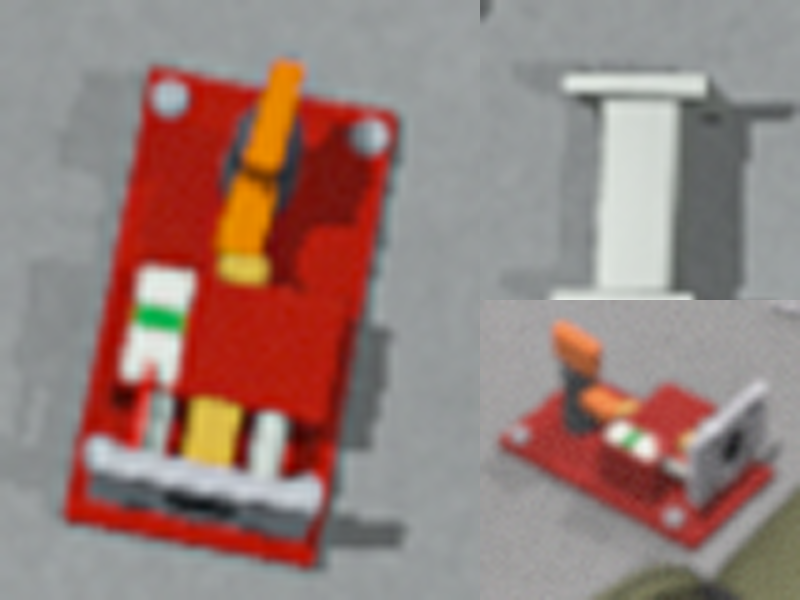

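```bash
cat > h.py <<'E'
import numpy as np, cv2
from scipy.optimize import least_squares
from scipy.spatial.transform import Rotation as Ro
def load(n): return dict(np.load(f"pics/{n}.npz"))
def proj(d,X):
    X=np.atleast_2d(X)
    if "hand_eye" in d:   # needs ee_pos, orientation
        T=d["hand_eye"]; Rt=Ro.from_euler("xyz",d["ori"]).as_matrix()
        c=((X-d["pos"])@Rt-T[:3,3])@T[:3,:3]
        r=np.linalg.norm(c[:,:2],axis=1); th=np.arctan2(r,c[:,2]); K=d["camera_matrix"]
        return c[:,:2]/r[:,None]*th[:,None]*K[0,0]+K[:2,2]
    c=X@d["R"].T+d["t"]; K=d["camera_matrix"]
    return c[:,:2]/c[:,2:]*K[0,0]+K[:2,2]
def T(p,L):
    L=np.atleast_2d(L).astype(float); c,s=np.cos(p[3]),np.sin(p[3])
    return np.c_[p[0]+c*L[:,0]-s*L[:,1],p[1]+s*L[:,0]+c*L[:,1],p[2]+L[:,2]]
def fit(obs,p0,fixz=False):
    # obs: list of (cam, local pts, pixels)
    f=lambda p:np.concatenate([(proj(d,T(p,L))-np.array(px)).ravel() for d,L,px in obs])
    r=least_squares(f,p0,loss="soft_l1",x_scale=[10,10,10,.1]); return r.x,np.round(r.fun.reshape(-1,2) if r.fun.ndim else 0,2)
def snap(n,tag):
    from cell import ctrl
    o=ctrl.get_obs(); d=ctrl.grab_frame(n); d["pos"]=o["ee_pos"]; d["ori"]=o["orientation"]
    cv2.imwrite(f"pics/{tag}.png",d["frame"][:,:,::-1]); np.savez(f"pics/{tag}.npz",**d); return d
E
python3 - <<'E'
from h import *
t=load("top0"); s=load("side0")
for d in(t,s): print("cam",(-d["R"].T@d["t"]).round())
a=lambda P:[(x/7.5+318,y/7.5+115) for x,y in P]; c=lambda P:[((x-480)/5+264,(y-300)/5+160) for x,y in P]
b=lambda P:[((x-480)/6.667+200,y/6.667+155) for x,y in P]
o=[(t,[[200,55,14],[200,-55,14],[-5,55,14],[-5,-55,14],[0,45,107],[0,-45,107]],a([(150,68),(397,118),(68,515),(313,562),(90,470),(322,505)])),
   (s,[[-5,55,14],[200,55,14],[0,-45,107],[0,45,107],[0,45,43]],c([(698,545),(502,435),(765,388),(697,430),(697,497)]))]
p,r=fit(o,[600,0,0,0]); print("fixture",p,r.tolist())
print("knobax",T(p,[156,0,94]), proj(t,T(p,[156,0,109])))
# knob bar top centre
for z in(109,):
  g=lambda q:(proj(t,[[q[0],q[1],z],[q[2],q[3],z]])-np.array(a([(288,63),(264,172)]))).ravel()
  q=least_squares(g,[700,0,650,0]).x; print("bar ends",q,np.hypot(q[0]-q[2],q[1]-q[3]),np.arctan2(q[1]-q[3],q[0]-q[2]))
p,r=fit([(t,[[55,32,64],[55,-32,64],[-55,32,64],[-55,-32,64]],b([(562,75),(706,77),(553,293),(692,293)]))],[500,300,0,0]); print("stub",p,r.tolist())
E
```

```text
cam [ 264.  -26. 1224.]
cam [ -75. 1046. 1239.]
fixture [ 4.87363887e+02 -9.90878649e+01  1.47442116e+00 -1.70914453e-01] [[0.04, -0.94], [0.43, -1.31], [-0.89, 0.41], [0.57, 0.67], [0.43, -0.46], [-0.34, 0.64], [-0.42, -0.6], [-0.87, 0.08], [0.68, -1.0], [0.34, 2.95], [0.32, 1.72]]
knobax [[ 641.09091175 -125.62089859   95.47442116]] [[354.98211929 129.60094184]]
bar ends [ 660.99635571 -129.86761667  615.67408479 -120.62348788] 46.255401405879724 -0.2012045394436483
stub [ 4.96022365e+02  2.93313651e+02 -8.29630186e+01  1.01878191e-02] [[0.91, -0.33], [-1.07, -0.4], [0.52, 0.26], [-0.44, 0.47]]
```

play_rows --travel '[[-0.21,0.29,0],[-0.21,0.29,0],[-0.21,0.29,0],[-0.21,0.29,0],[-0.21,0.29,0],[-0.21,0.29,0],[-0.21,0.29,0],[-0.21,0.29,0],[-0.21,0.29,0],[-0.21,0.29,0],[0,0,0]]' --rotation '[[0,0,0],[0,0,0],[0,0,0],[0,0,0],[0,0,0],[0,0,0],[0,0,0],[0,0,0],[0,0,0],[0,0,0],[0,0,0]]' --fingers '[0,0,0,0,0,0,0,0,0,0,0]'

```text
t: 1.07
ee_pos: [443.1, 278.9, 222.7]
orientation: [-3.14, 0.007, 1.178]
ft_force: [0.3, 0.6, 0.0]
finger_gap: 95.4
```

Run:
```python
from h import *
d=snap("wrist","w1"); print(d["pos"],d["ori"])
```

```text
[443.07576265 278.9281867  222.72534454] [-3.13997552  0.00724193  1.17779537]
```

play_rows --travel '[[-0.27,0.26,-0.02],[-0.27,0.26,-0.02],[-0.27,0.26,-0.02],[-0.27,0.26,-0.02],[-0.27,0.26,-0.02],[-0.27,0.26,-0.02],[-0.27,0.26,-0.02],[-0.27,0.26,-0.02],[-0.27,0.26,-0.02],[-0.27,0.26,-0.02],[-0.27,0.26,-0.02],[0,0,0]]' --rotation '[[0,0,-0.009],[0,0,-0.009],[0,0,-0.009],[0,0,-0.009],[0,0,-0.009],[0,0,-0.009],[0,0,-0.009],[0,0,-0.009],[0,0,-0.009],[0,0,-0.009],[0,0,-0.009],[0,0,0]]' --fingers '[0,0,0,0,0,0,0,0,0,0,0,0]'

```text
t: 2.12
ee_pos: [635.0, -86.1, 240.7]
orientation: [-3.132, -0.001, 1.406]
ft_force: [-0.4, 0.2, -0.5]
finger_gap: 94.9
```

Run:
```python
from h import *
d=snap("wrist","w2"); print(d["pos"],d["ori"])
a=cv2.imread("pics/w1.png");b=cv2.imread("pics/w2.png")
cv2.imwrite("pics/w12.png",np.hstack([cv2.resize(x[:,120:520],(400,400)) for x in(a,b)]))
p=[487.4,-99,1.5,-.171]; print(proj(d,T(p,[156,0,109])),proj(d,T(p,[0,0,107])))
```

```text
[635.03114081 -86.14910282 240.66353391] [-3.13203798e+00 -1.03988048e-03  1.40576236e+00]
[[277.82549655 211.72312063]] [[276.72949572  48.70454401]]
```

View pics/w12.png

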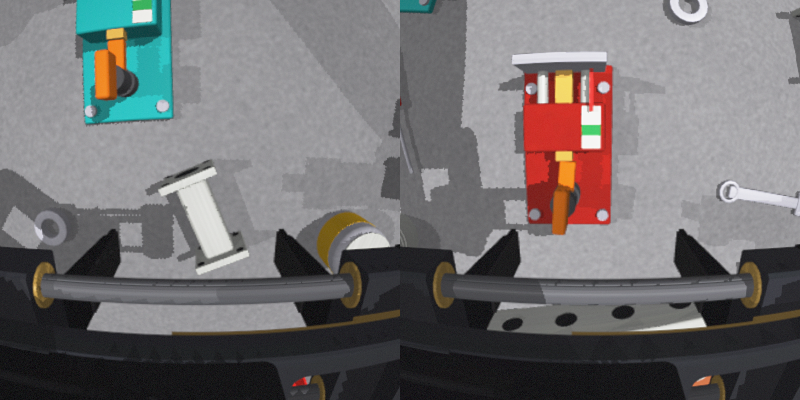

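The wrist views show the stub at full-image (324,217) in w1, and the red fixture at (285,145) with the knob bar at about (284,206) in w2. I'll enlarge both to read the corners.

Run:
```python
import cv2,numpy as np
a=cv2.imread("pics/w1.png")[150:280,265:385]; b=cv2.imread("pics/w2.png")[40:240,220:350]
A=cv2.resize(a,(410,444),interpolation=cv2.INTER_CUBIC); B=cv2.resize(b,(390,600),interpolation=cv2.INTER_CUBIC)
A=cv2.copyMakeBorder(A,0,156,0,0,cv2.BORDER_CONSTANT)
cv2.imwrite("pics/c2.png",np.hstack([A,B]))
```

```text
(no output)
```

View pics/c2.png

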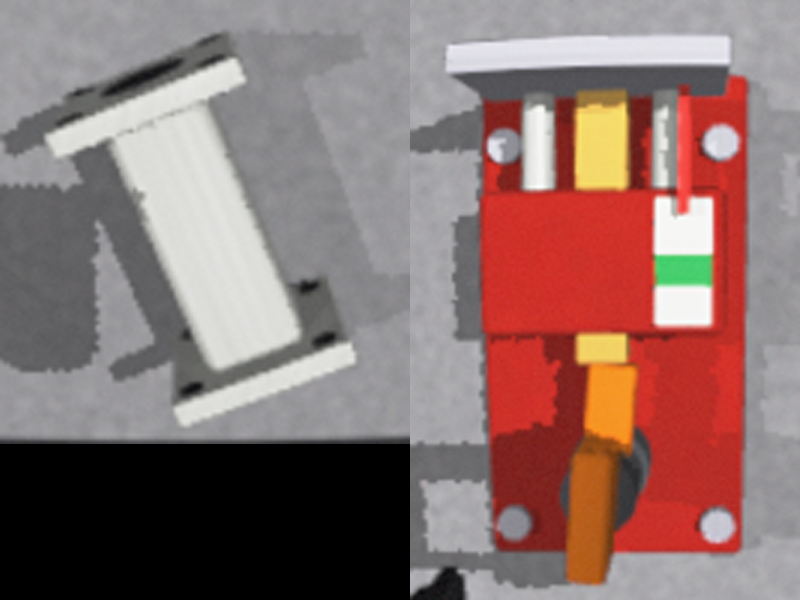

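Run:
```python
from h import *
t=load("top0"); s=load("side0"); w1=load("w1"); w2=load("w2")
a=lambda P:[(x/7.5+318,y/7.5+115) for x,y in P]; c=lambda P:[((x-480)/5+264,(y-300)/5+160) for x,y in P]
e=lambda P:[(x/3.4167+265,y/3.4167+150) for x,y in P]; g=lambda P:[((x-410)/3+220,y/3+40) for x,y in P]
ot=(t,[[200,55,14],[200,-55,14],[-5,55,14],[-5,-55,14],[0,45,107],[0,-45,107]],a([(150,68),(397,118),(68,515),(313,562),(90,470),(322,505)]))
os=(s,[[-5,55,14],[200,55,14],[0,-45,107]],c([(698,545),(502,435),(765,388)]))
ow=(w2,[[200,55,14],[200,-55,14],[0,-45,107],[0,45,107],[10,-45,107],[10,45,107],[100,-45,62]],g([(740,550),(497,550),(447,45),(728,37),(447,70),(730,67),(486,333)]))
for o in([ow],[ot,os,ow]):
    p,r=fit(o,[487,-99,0,-.17]); print("fixture",p.round(3),r.tolist())
L=[[-23,-7,109],[-23,7,109],[23,-7,109],[23,7,109]]
px=g([(577,450),(615,450),(567,582),(605,583)])
f=lambda q:(proj(w2,T([q[0],q[1],0,q[2]],L))-px).ravel()
q=least_squares(f,[640,-126,-.2]); print("bar",q.x.round(3),q.fun.reshape(-1,2).round(2).tolist(),T(p,[156,0,94]).round(1))
L=[[-55,-32,64],[-55,32,64],[-46,32,64],[-46,-32,64],[46,-32,64],[46,32,64],[55,-32,64],[55,32,64]]
P=e([(47,137),(237,58),(245,80),(60,158),(175,404),(350,343),(182,425),(355,362)])
# far flange: highest robust; also top view
p,r=fit([(w1,L,P)],[490,290,0,0]); print("stub",p.round(3),r.tolist())
b=lambda P:[((x-480)/6.667+200,y/6.667+155) for x,y in P]
p,r=fit([(w1,L,P),(t,[[55,32,64],[55,-32,64]],b([(562,75),(706,77)]))],[490,290,0,0]); print("stub",p.round(3),r.tolist())
```

```text
fixture [ 4.89853e+02 -9.82410e+01 -4.78100e+00 -1.70000e-01] [[0.51, -0.08], [-0.48, -0.77], [0.34, 0.01], [0.49, -0.41], [0.17, 1.52], [-0.21, -0.35], [-1.29, 0.54]]
fixture [ 4.89679e+02 -9.84110e+01 -4.91700e+00 -1.71000e-01] [[-0.26, -0.96], [-0.05, -1.36], [-1.13, 0.06], [0.15, 0.29], [0.15, -0.79], [-0.79, 0.27], [-1.02, 0.47], [-1.35, 1.16], [0.04, 0.16], [0.28, -0.2], [-0.68, -0.93], [0.18, -0.11], [0.28, -0.5], [0.01, 1.4], [-0.43, -0.45], [-1.48, 0.39]]
bar [ 6.42804e+02 -1.23662e+02 -2.64000e-01] [[-1.03, -0.93], [0.75, 0.43], [-0.45, -0.25], [0.72, 0.82]] [[ 643.4 -124.9   89.1]]
stub [481.49  272.367  -4.925   0.   ] [[-0.06, -0.44], [0.13, -0.15], [0.99, 1.24], [-0.44, 0.96], [-1.03, 0.1], [-0.25, -1.5], [-0.11, 0.21], [0.81, -0.52]]
stub [ 4.81116e+02  2.72508e+02 -4.20900e+00  1.00000e-03] [[-0.19, -0.62], [0.12, -0.43], [0.99, 0.98], [-0.56, 0.79], [-1.02, 0.09], [-0.14, -1.59], [-0.09, 0.21], [0.94, -0.59], [0.66, -1.46], [-0.0, -1.33]]
```

play_rows --travel '[[-0.18,0.07,0.1],[-0.18,0.07,0.2],[0,0,0.25],[0,0,0.25],[0,0,0]]' --rotation '[[0,0,0.016],[0,0,0.016],[0,0,0],[0,0,0],[0,0,0]]' --fingers '[0.3,0.3,0.3,0.3,0.3]' --newtons 30

```text
t: 2.58
ee_pos: [641.9, -113.8, 158.8]
orientation: [-3.132, -0.006, 1.345]
ft_force: [-0.7, -0.1, -0.4]
finger_gap: 68.7
```

Run:
```python
from cell import ctrl
o=ctrl.get_obs(); print(o["ee_pos"],o["orientation"],o["finger_gap"],o["ft_force"])
```

```text
[ 641.85628885 -113.84104851  158.83891414] [-3.13181208 -0.0057122   1.34455455] 68.70412640581452 [-0.66357901 -0.05974146 -0.37829028]
```

play_rows --travel '[[-0.1,0.03,0.1],[-0.02,0.01,0.2],[0,0,0.2],[0,0,0.12],[0,0,0.03],[0,0,0]]' --rotation '[[-0.005,-0.003,0],[0,0,0],[0,0,0],[0,0,0],[0,0,0],[0,0,0]]' --fingers '[0.3,0.3,0.3,0.3,0.3,0.3]'

```text
t: 3.08
ee_pos: [644.0, -116.3, 96.2]
orientation: [3.14, -0.002, 1.354]
ft_force: [0.5, 0.7, 0.5]
finger_gap: 66.4
```

Run:
```python
from h import *
d=snap("wrist","w3"); print(d["pos"],d["ori"]); print(T([489.6,-98.3,0,-.171],[156,0,94]))
cv2.imwrite("pics/c3.png",cv2.resize(cv2.imread("pics/w3.png")[60:320,190:450],(520,520)))
```

```text
[ 643.98122741 -116.33380305   96.18433875] [ 3.13970273e+00 -2.12599939e-03  1.35395517e+00]
[[ 643.32475432 -124.84618446   94.        ]]
```

View pics/c3.png

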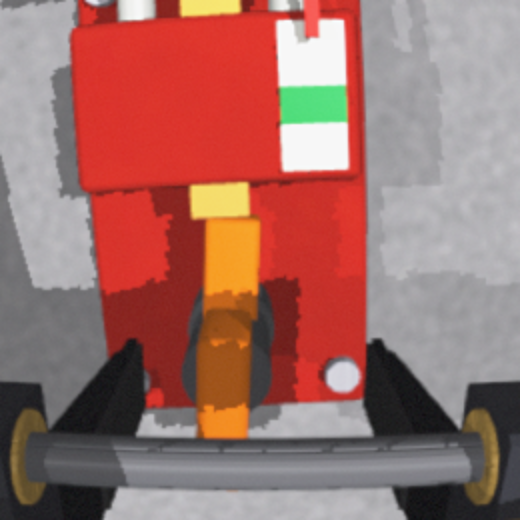

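play_rows --travel '[[-0.08,0,0],[-0.04,0,0],[-0.02,0,0]]' --rotation '[[0,0,0],[0,0,0],[0,0,0]]' --fingers '[0.3,0.3,0.3]'

```text
t: 3.38
ee_pos: [643.2, -130.3, 100.8]
orientation: [3.134, -0.002, 1.356]
ft_force: [-0.0, 0.8, 0.3]
finger_gap: 66.6
```

play_rows --travel '[[0.05,0,0.03],[0.02,0,0.02],[0,0,0]]' --rotation '[[0.004,0,0],[0,0,0],[0,0,0]]' --fingers '[0.4,0.4,0.4]'

```text
t: 3.63
ee_pos: [646.0, -124.8, 98.2]
orientation: [3.138, -0.002, 1.354]
ft_force: [-0.4, 0.6, -0.6]
finger_gap: 57.4
```

Now centred on the knob, so I'll close the fingers.

play_rows --travel '[[0,0.01,0.01],[0,0.01,0.01],[0,0,0],[0,0,0],[0,0,0],[0,0,0],[0,0,0],[0,0,0],[0,0,0],[0,0,0]]' --rotation '[[0,0,0],[0,0,0],[0,0,0],[0,0,0],[0,0,0],[0,0,0],[0,0,0],[0,0,0],[0,0,0],[0,0,0]]' --fingers '[0.8,1,1,1,1,1,1,1,1,1]' --newtons 25

```text
t: 4.47
ee_pos: [648.2, -126.0, 95.5]
orientation: [3.138, -0.0, 1.354]
ft_force: [-0.5, -0.6, -0.5]
finger_gap: 14.0
```

play_rows --travel '[[-0.005,0,0],[-0.005,0,0],[-0.005,0,0],[-0.005,0,0],[-0.005,0,0],[-0.005,0,0],[-0.005,0,0],[-0.005,0,0],[-0.005,0,0],[-0.005,0,0]]' --rotation '[[0,0,0.05],[0,0,0.05],[0,0,0.05],[0,0,0.05],[0,0,0.05],[0,0,0.05],[0,0,0.05],[0,0,0.05],[0,0,0.05],[0,0,0.05]]' --fingers '[1,1,1,1,1,1,1,1,1,1]'

```text
t: 5.3
ee_pos: [645.2, -129.3, 95.6]
orientation: [3.139, -0.003, 0.31]
ft_force: [0.9, -0.2, -0.0]
finger_gap: 13.7
```

play_rows --travel '[[-0.005,0,0],[-0.005,0,0],[-0.005,0,0],[-0.005,0,0],[0,0,0],[0,0,0]]' --rotation '[[0,0,0.05],[0,0,0.05],[0,0,0.05],[0,0,0.04],[0,0,0],[0,0,0]]' --fingers '[1,1,1,1,1,1]'

```text
t: 5.8
ee_pos: [643.5, -129.4, 95.6]
orientation: [3.14, -0.005, -0.089]
ft_force: [0.7, -0.3, -0.0]
finger_gap: 13.9
```

play_rows --travel '[[0,0,0],[0,0,0],[0,0,0],[0,0,0],[0,0,0],[0,0,-0.15],[0,0,-0.25],[0,0,-0.3],[0,0,-0.3],[0,0,-0.2],[0,0,-0.1],[0,0,0]]' --rotation '[[0,0,0],[0,0,0],[0,0,0],[0,0,0],[0,0,0],[0,0,0],[0,0,0],[0,0,0],[0,0,0],[0,0,0],[0,0,0],[0,0,0]]' --fingers '[0.6,0.6,0.6,0.6,0.6,0.6,0.4,0.2,0,0,0,0]'

```text
t: 6.8
ee_pos: [641.7, -127.9, 235.1]
orientation: [-3.14, -0.002, -0.082]
ft_force: [0.2, -0.2, 0.5]
finger_gap: 72.5
```

Run:
```python
from h import *
d=snap("wrist","w4"); e=snap("top","t4"); print(d["pos"],d["ori"])
a=cv2.resize(cv2.imread("pics/w4.png")[40:300,120:520],(500,325)); b=cv2.resize(cv2.imread("pics/t4.png")[110:200,200:400],(500,225))
cv2.imwrite("pics/c4.png",np.vstack([a,b]))
```

```text
[ 641.74051593 -127.86452163  235.12349635] [-3.14022116e+00 -1.67938949e-03 -8.19176809e-02]
```

View pics/c4.png

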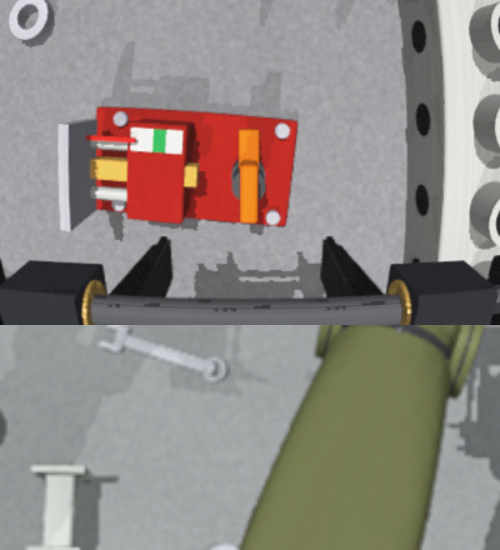

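```bash
cat >> h.py <<'E'
def plan(p0,y0,p1,y1,n):
    d=(np.array(p1)-p0)/n; r=(y1-y0)/n; o=[]
    for k in range(n):
        y=y0+r*k; c,s=np.cos(y),np.sin(y)
        o.append([round((c*d[0]+s*d[1])/100,3),round((s*d[0]-c*d[1])/100,3),round(-d[2]/100,3)])
    print(o,"rot",round(-r/2,4))
E
python3 - <<'E'
from h import *
plan([641.7,-127.9,235],-.082,[481,272.4,225],np.pi/2,14)
w1=load("w1");e=lambda P:[(x/3.4167+265,y/3.4167+150) for x,y in P]
L=[[-55,-32,64],[-55,32,64],[-46,32,64],[-46,-32,64],[46,-32,64],[46,32,64],[55,-32,64],[55,32,64]]
P=e([(47,137),(237,58),(245,80),(60,158),(175,404),(350,343),(182,425),(355,362)])
q=least_squares(lambda q:(proj(w1,T([q[0],q[1],0,q[2]],L))-P).ravel(),[480,270,0]);print(q.x)
E
```

```text
[[np.float64(-0.138), np.float64(-0.276), np.float64(0.007)], [np.float64(-0.104), np.float64(-0.29), np.float64(0.007)], [np.float64(-0.07), np.float64(-0.3), np.float64(0.007)], [np.float64(-0.034), np.float64(-0.306), np.float64(0.007)], [np.float64(0.003), np.float64(-0.308), np.float64(0.007)], [np.float64(0.039), np.float64(-0.306), np.float64(0.007)], [np.float64(0.075), np.float64(-0.299), np.float64(0.007)], [np.float64(0.109), np.float64(-0.288), np.float64(0.007)], [np.float64(0.142), np.float64(-0.273), np.float64(0.007)], [np.float64(0.174), np.float64(-0.255), np.float64(0.007)], [np.float64(0.202), np.float64(-0.232), np.float64(0.007)], [np.float64(0.228), np.float64(-0.207), np.float64(0.007)], [np.float64(0.251), np.float64(-0.178), np.float64(0.007)], [np.float64(0.27), np.float64(-0.148), np.float64(0.007)]] rot -0.059
[ 4.79974922e+02  2.72883721e+02 -3.10781680e-04]
```

play_rows --travel '[[-0.14,-0.28,0],[-0.1,-0.29,0],[-0.07,-0.3,0],[-0.035,-0.305,0],[0,-0.31,0],[0.04,-0.305,0],[0.075,-0.3,0],[0.11,-0.29,0],[0.14,-0.27,0],[0.175,-0.255,0],[0.2,-0.23,0],[0.23,-0.205,0],[0.25,-0.18,0],[0.2,-0.12,0],[0,0,0]]' --rotation '[[0,0,-0.059],[0,0,-0.059],[0,0,-0.059],[0,0,-0.059],[0,0,-0.059],[0,0,-0.059],[0,0,-0.059],[0,0,-0.059],[0,0,-0.059],[0,0,-0.059],[0,0,-0.059],[0,0,-0.059],[0,0,-0.059],[0,0,-0.059],[0,0,0]]' --fingers '[0,0,0,0,0,0,0,0,0,0,0,0,0,0,0]'

```text
t: 8.15
ee_pos: [444.1, 272.5, 198.7]
orientation: [-3.081, -0.0, 1.648]
ft_force: [-0.1, -0.8, 0.3]
finger_gap: 95.1
```

play_rows --travel '[[0,0.15,0.1],[0,0.15,0.15],[0,0.05,0.15],[0,0,0.1],[0,0,0.05],[0,0,0]]' --rotation '[[-0.015,0,0.02],[-0.015,0,0.015],[0,0,0],[0,0,0],[0,0,0],[0,0,0]]' --fingers '[0,0,0,0,0,0]'

```text
t: 8.65
ee_pos: [473.9, 270.9, 130.1]
orientation: [-3.129, 0.01, 1.57]
ft_force: [0.4, 0.1, 0.4]
finger_gap: 95.5
```

Run:
```python
from h import *
d=snap("wrist","w5"); print(d["pos"],d["ori"]); print(proj(d,T([480.5,272.6,0,0],[[0,18,51],[0,-18,51],[-55,32,64],[-55,-32,64],[55,32,64]])))
cv2.imwrite("pics/c5.png",cv2.resize(cv2.imread("pics/w5.png")[80:320,190:450],(780,720))[:600])
```

```text
[473.87253426 270.93465012 130.08014071] [-3.12945999  0.01035727  1.57016275]
[[342.27820136 223.43068308]
 [297.5765105  223.34104696]
 [364.04177532 157.17859657]
 [275.95048491 157.08251721]
 [358.07263427 290.42428276]]
```

View pics/c5.png

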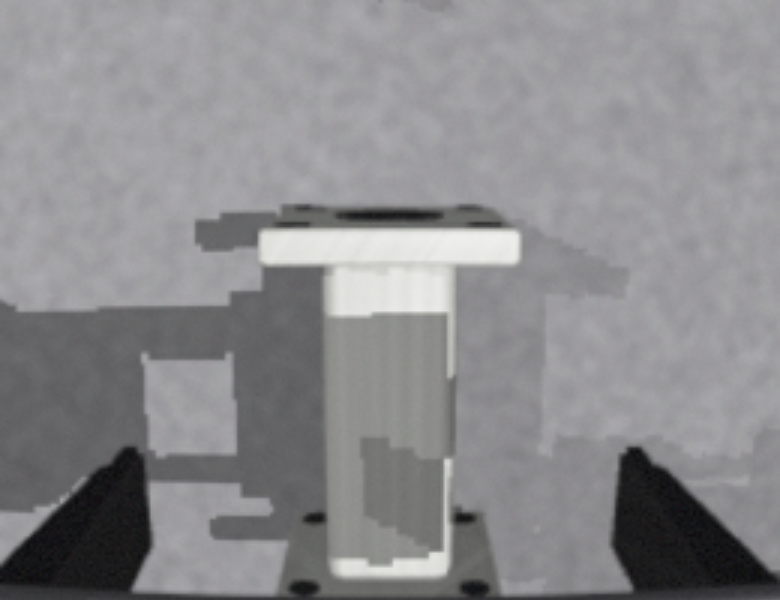

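play_rows --travel '[[0.02,0.05,0.15],[0.01,0.03,0.22],[0,0,0.22],[0,0,0.2],[0,0,0.12],[0,0,0.05],[0,0,0]]' --rotation '[[-0.006,0.005,0],[0,0,0],[0,0,0],[0,0,0],[0,0,0],[0,0,0],[0,0,0]]' --fingers '[0.2,0.2,0.2,0.2,0.2,0.2,0.2]'

```text
t: 9.28
ee_pos: [486.7, 274.4, 37.6]
orientation: [3.131, -0.005, 1.566]
ft_force: [0.1, -0.1, 0.3]
finger_gap: 75.8
```

Run:
```python
from cell import ctrl
o=ctrl.get_obs(); print(o["ee_pos"],o["orientation"],o["finger_gap"],o["ft_force"])
```

```text
[486.66813024 274.40827193  37.56284378] [ 3.13088984 -0.00457451  1.56637817] 75.83236329491346 [ 0.09779586 -0.06100955  0.32753601]
```

play_rows --travel '[[-0.01,-0.04,0.05],[0,-0.02,0.03],[0,-0.01,0.02],[0,0,0]]' --rotation '[[0.003,-0.002,0],[0.002,0,0],[0,0,0],[0,0,0]]' --fingers '[0.2,0.2,0.2,0.2]'

```text
t: 9.62
ee_pos: [481.3, 274.3, 30.3]
orientation: [3.137, -0.002, 1.566]
ft_force: [-1.1, -0.1, 0.2]
finger_gap: 76.1
```

play_rows --travel '[[-0.01,0,0.02],[0,0,0.01],[0,0,0],[0,0,0],[0,0,0],[0,0,0],[0,0,0],[0,0,0],[0,0,0],[0,0,0]]' --rotation '[[0.002,-0.001,0],[0,0,0],[0,0,0],[0,0,0],[0,0,0],[0,0,0],[0,0,0],[0,0,0],[0,0,0],[0,0,0]]' --fingers '[0.3,0.45,0.55,1,1,1,1,1,1,1]' --newtons 50

```text
t: 10.45
ee_pos: [482.8, 273.8, 29.4]
orientation: [3.138, -0.001, 1.567]
ft_force: [0.6, -0.4, 0.2]
finger_gap: 35.7
```

play_rows --travel '[[0,0,-0.05],[0,0,-0.1],[0,0,-0.2],[0,0,-0.25],[0,0,-0.25],[0,0,-0.2],[0,0,-0.1],[0,0,0],[0,0,0]]' --rotation '[[0,0,0],[0,0,0],[0,0,0],[0,0,0],[0,0,0],[0,0,0],[0,0,0],[0,0,0],[0,0,0]]' --fingers '[1,1,1,1,1,1,1,1,1]'

```text
t: 11.2
ee_pos: [476.8, 271.6, 145.6]
orientation: [-3.133, 0.003, 1.566]
ft_force: [0.0, -0.1, -4.0]
finger_gap: 35.6
```

Run:
```python
from h import *
from cell import ctrl
o=ctrl.get_obs(); print(o["ee_pos"],o["orientation"],o["finger_gap"],o["ft_force"])
u=np.array([np.cos(.171),-np.sin(.171)]); c=np.array([489.6,-98.3])-95*u; tc=c+2.3*u; print(c,tc)
plan(o["ee_pos"],o["orientation"][2],[*tc,150],np.pi/2-.171,13)
```

```text
[476.82352217 271.57086725 145.63817038] [-3.13268971  0.00346077  1.56624444] 35.63540852141158 [ 0.02934082 -0.11851618 -3.97213976]
[395.98556628 -82.13405434] [398.25202099 -82.52544039]
[[np.float64(-0.273), np.float64(-0.059), np.float64(-0.003)], [np.float64(-0.273), np.float64(-0.056), np.float64(-0.003)], [np.float64(-0.274), np.float64(-0.052), np.float64(-0.003)], [np.float64(-0.275), np.float64(-0.049), np.float64(-0.003)], [np.float64(-0.275), np.float64(-0.045), np.float64(-0.003)], [np.float64(-0.276), np.float64(-0.042), np.float64(-0.003)], [np.float64(-0.276), np.float64(-0.038), np.float64(-0.003)], [np.float64(-0.277), np.float64(-0.035), np.float64(-0.003)], [np.float64(-0.277), np.float64(-0.031), np.float64(-0.003)], [np.float64(-0.278), np.float64(-0.027), np.float64(-0.003)], [np.float64(-0.278), np.float64(-0.024), np.float64(-0.003)], [np.float64(-0.278), np.float64(-0.02), np.float64(-0.003)], [np.float64(-0.279), np.float64(-0.017), np.float64(-0.003)]] rot 0.0064
```

play_rows --travel '[[-0.15,-0.06,-0.02],[-0.27,-0.06,0],[-0.27,-0.055,0],[-0.27,-0.05,0],[-0.27,-0.05,0],[-0.27,-0.05,0],[-0.27,-0.045,0],[-0.27,-0.04,0],[-0.27,-0.035,0],[-0.27,-0.03,0],[-0.27,-0.03,0],[-0.27,-0.02,0],[-0.2,-0.02,0],[-0.1,0,0],[0,0,0],[0,0,0]]' --rotation '[[0,0,0.006],[0,0,0.006],[0,0,0.006],[0,0,0.006],[0,0,0.006],[0,0,0.006],[0,0,0.006],[0,0,0.006],[0,0,0.006],[0,0,0.006],[0,0,0.006],[0,0,0.006],[0,0,0.006],[0,0,0.006],[0,0,0],[0,0,0]]' --fingers '[1,1,1,1,1,1,1,1,1,1,1,1,1,1,1,1]'

```text
t: 12.53
ee_pos: [374.0, -78.4, 123.9]
orientation: [-3.093, 0.01, 1.393]
ft_force: [-0.0, -0.3, -3.1]
finger_gap: 35.7
```

```bash
cat >> h.py <<'E'
def to(p1,y1):
    from cell import ctrl
    o=ctrl.get_obs(); R0=Ro.from_euler("xyz",o["orientation"]); R1=Ro.from_euler("xyz",[np.pi,0,y1])
    print("pose",o["ee_pos"].round(1),o["orientation"].round(4),"F",o["ft_force"].round(1),"gap",round(float(o["finger_gap"]),1))
    print("need travel/100",(R0.inv().apply(np.array(p1)-o["ee_pos"])/100).round(3),"rot/2",((R0.inv()*R1).as_rotvec()/2).round(4))
E
python3 -c "
from h import *
to([398.3,-82.5,72.5],np.pi/2-.171)"
```

```text
pose [374.  -78.4 123.9] [-3.0932  0.0102  1.393 ] F [-0.  -0.3 -3.1] gap 35.7
need travel/100 [0.008 0.271 0.502] rot/2 [-0.0242  0.005  -0.0035]
```

play_rows --travel '[[0,0.05,0.08],[0,0.06,0.12],[0,0.05,0.12],[0.01,0.03,0.1],[0,0,0.04],[0,0,0]]' --rotation '[[-0.008,0.002,-0.002],[-0.008,0.002,-0.002],[-0.006,0.001,0],[0,0,0],[0,0,0],[0,0,0]]' --fingers '[1,1,1,1,1,1]'

```text
t: 13.03
ee_pos: [390.6, -75.7, 71.4]
orientation: [-3.132, -0.004, 1.407]
ft_force: [-0.1, 0.6, -4.5]
finger_gap: 35.9
```

Run:
```python
from h import *
to([398.3,-82.5,72.5],np.pi/2-.171)
d=snap("wrist","w6"); s=snap("side","s6")
p=[489.6,-98.3,0,-.171]
print(proj(d,T(p,[[0,45,107],[0,-45,107],[10,45,107],[10,-45,107],[100,45,62],[200,55,14],[200,-55,14]])).round(1))
a=cv2.resize(cv2.imread("pics/w6.png")[120:320,190:450],(780,600)); cv2.imwrite("pics/c6.png",a)
```

```text
pose [390.6 -75.7  71.4] [-3.1323 -0.004   1.4068] F [-0.1  0.6 -4.5] gap 35.9
need travel/100 [-0.055  0.087 -0.012] rot/2 [-0.0047 -0.002   0.0035]
[[377.6 417.9]
 [237.7 416. ]
 [375.6 425.9]
 [240.  424.1]
 [357.2 438.2]
 [354.4 445.8]
 [267.3 445. ]]
```

View pics/c6.png

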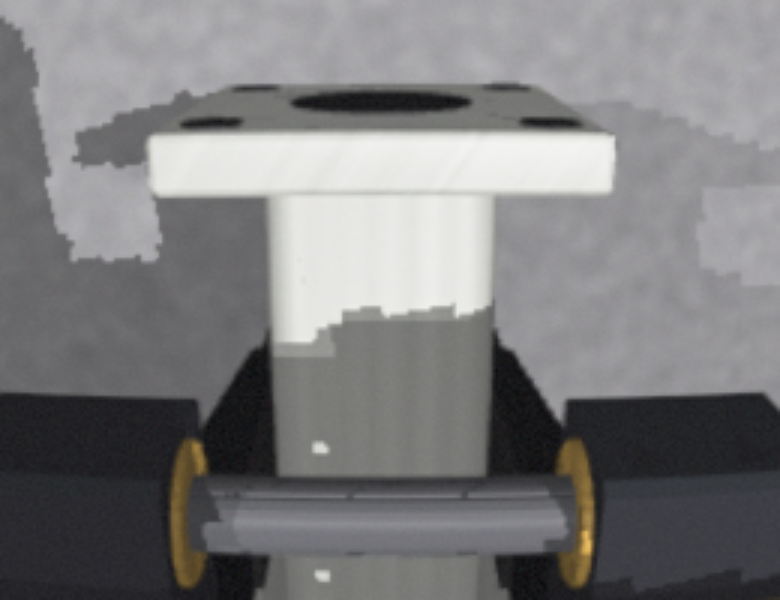

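Run:
```python
from h import *
d=load("w6"); R=Ro.from_euler("xyz",d["ori"])
P=np.array([(148,135),(613,135),(615,193),(150,193),(270,197),(493,197)])/3+[190,120]
# stub pts in tool frame: stub x->tool y, stub y-> tool x, stub z -> -tool z
L=np.array([[-32,-55,-32],[32,-55,-32],[32,-46,-32],[-32,-46,-32]],float)
# params: dx,dy,dz, pitch(about tool x), yaw(about tool z)
f=lambda q:(proj(d,d["pos"]+R.apply(Ro.from_euler("xz",q[3:]).apply(L)+q[:3]))-P[:4]).ravel()
f0=least_squares(lambda q:f([q[0],q[1],-2.6,q[2],q[3]]),[0,0,0,0]); print(f0.x.round(3),f0.fun.round(2))
f1=least_squares(lambda q:f([q[0],-2.3,q[1],q[2],q[3]]),[0,0,0,0]); print(f1.x.round(3),f1.fun.round(2))
p=[489.6,-98.3,0,-.171]; s=load("s6")
x,y=proj(s,T(p,[0,0,75]))[0].round().astype(int); print(x,y)
cv2.imwrite("pics/c7.png",cv2.resize(cv2.imread("pics/s6.png")[y-50:y+50,x-40:x+90],(780,600),interpolation=cv2.INTER_CUBIC))
```

```text
[ 0.247 -1.201 -0.044 -0.   ] [ 0.02 -1.04  0.63 -1.13 -0.91  1.04  0.26  1.14]
[ 0.246 -0.718 -0.007 -0.   ] [-0.06 -0.97  0.71 -1.06 -1.02  0.99  0.37  1.08]
314 189
```

View pics/c7.png

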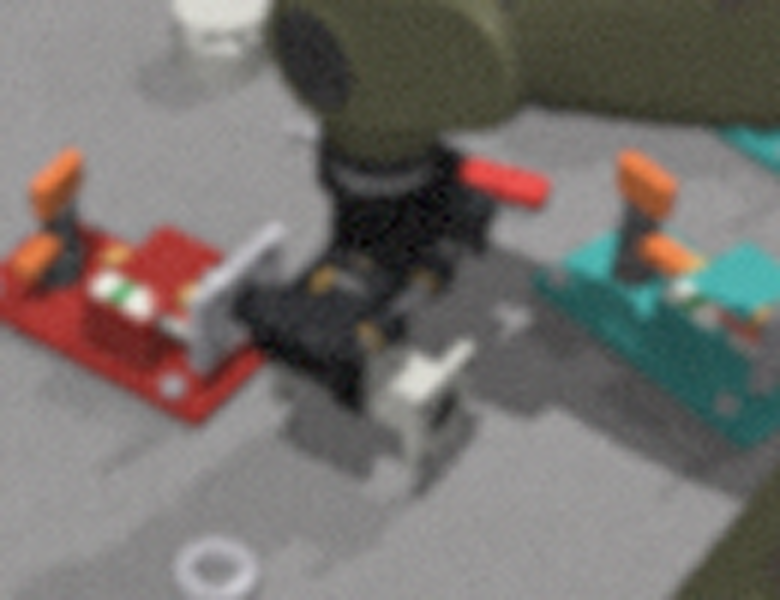

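play_rows --travel '[[-0.03,0.04,-0.01],[-0.02,0.03,0],[-0.01,0.02,0],[0,0,0]]' --rotation '[[-0.003,-0.001,0.002],[-0.002,-0.001,0.001],[0,0,0],[0,0,0]]' --fingers '[1,1,1,1]'

```text
t: 13.47
ee_pos: [401.5, -84.3, 76.0]
orientation: [3.134, 0.002, 1.401]
ft_force: [0.4, 0.4, -3.8]
finger_gap: 35.4
```

Run:
```python
from h import *
u=np.array([np.cos(.171),-np.sin(.171)]); c=np.array([489.6,-98.3])-(55+10-2.3)*u
to([*c,72.5],np.pi/2-.171)
```

```text
pose [401.5 -84.3  76. ] [3.1335e+00 1.7000e-03 1.4012e+00] F [ 0.4  0.4 -3.8] gap 35.4
need travel/100 [0.011 0.265 0.037] rot/2 [0.004  0.0009 0.0007]
```

play_rows --travel '[[0.005,0.05,0.015],[0.005,0.05,0.01],[0,0.05,0.01],[0,0.03,0],[0,0.02,0],[0,0,0]]' --rotation '[[0.003,0.001,0.001],[0.001,0,0],[0,0,0],[0,0,0],[0,0,0],[0,0,0]]' --fingers '[1,1,1,1,1,1]'

```text
t: 13.97
ee_pos: [424.9, -87.7, 73.3]
orientation: [3.14, -0.0, 1.398]
ft_force: [-0.5, 0.2, -4.4]
finger_gap: 35.9
```

Run:
```python
from h import *
u=np.array([np.cos(.171),-np.sin(.171)]); c=np.array([489.6,-98.3])-(55-2.3)*u
to([*c,72.5],np.pi/2-.171)
```

```text
pose [424.9 -87.7  73.3] [ 3.1400e+00 -3.0000e-04  1.3981e+00] F [-0.5  0.2 -4.4] gap 35.9
need travel/100 [0.006 0.129 0.009] rot/2 [ 0.0008 -0.0001 -0.0009]
```

play_rows --travel '[[0.003,0.03,0.005],[0.003,0.03,0.003],[0,0.03,0],[0,0.02,0],[0,0.01,0],[0,0.01,0]]' --rotation '[[0.001,0,-0.001],[0,0,0],[0,0,0],[0,0,0],[0,0,0],[0,0,0]]' --fingers '[1,1,1,1,1,1]'

```text
t: 14.47
ee_pos: [438.7, -89.2, 72.0]
orientation: [-3.14, -0.0, 1.401]
ft_force: [-0.4, 0.9, -2.5]
finger_gap: 35.5
```

Run:
```python
from h import *
u=np.array([np.cos(.171),-np.sin(.171)]); c=np.array([489.6,-98.3])-(55-20-2.3)*u
to([*c,72.5],np.pi/2-.171)
```

```text
pose [438.7 -89.2  72. ] [-3.1397e+00 -5.0000e-04  1.4005e+00] F [-0.4  0.9 -2.5] gap 35.5
need travel/100 [-0.003  0.19  -0.006] rot/2 [-0.0009 -0.0002  0.0004]
```

play_rows --travel '[[0,0.03,0],[0,0.03,0],[0,0.03,0],[0,0.02,0],[0,0.02,0],[0,0.02,0]]' --rotation '[[-0.001,0,0],[0,0,0],[0,0,0],[0,0,0],[0,0,0],[0,0,0]]' --fingers '[1,1,1,1,1,1]'

```text
t: 14.97
ee_pos: [450.4, -91.2, 70.4]
orientation: [-3.13, -0.001, 1.4]
ft_force: [-6.9, 0.5, -0.9]
finger_gap: 35.7
```

Run:
```python
from h import *
u=np.array([np.cos(.171),-np.sin(.171)]); c=np.array([489.6,-98.3])-(55-20-2.3)*u
to([*c,72.5],np.pi/2-.171)
```

```text
pose [450.4 -91.2  70.4] [-3.1301e+00 -8.0000e-04  1.3996e+00] F [-6.9  0.5 -0.9] gap 35.7
need travel/100 [-0.003  0.071 -0.022] rot/2 [-0.0057 -0.0004 -0.0001]
```

play_rows --travel '[[0,0.02,-0.015],[0,0.02,-0.01],[0,0.02,-0.005],[0,0.015,0],[0,0.01,0]]' --rotation '[[-0.004,0,0],[-0.002,0,0],[0,0,0],[0,0,0],[0,0,0]]' --fingers '[1,1,1,1,1]'

```text
t: 15.38
ee_pos: [451.9, -91.1, 69.1]
orientation: [-3.121, -0.002, 1.399]
ft_force: [-6.3, 0.9, -1.8]
finger_gap: 35.7
```

Run:
```python
from h import *
u=np.array([np.cos(.171),-np.sin(.171)]); c=np.array([489.6,-98.3])-(55-20-2.3)*u
to([*c,72.5],np.pi/2-.171)
```

```text
pose [451.9 -91.1  69.1] [-3.1213e+00 -1.9000e-03  1.3990e+00] F [-6.3  0.9 -1.8] gap 35.7
need travel/100 [-0.007  0.056 -0.035] rot/2 [-0.0102 -0.0009 -0.0004]
```

play_rows --travel '[[0,0.04,-0.03],[0,0.04,-0.03],[0,0.04,-0.03],[0,0.04,-0.02]]' --rotation '[[-0.012,0,0],[-0.012,0,0],[-0.012,0,0],[-0.01,0,0]]' --fingers '[1,1,1,1]'

```text
t: 15.72
ee_pos: [454.4, -90.6, 70.3]
orientation: [3.105, -0.004, 1.399]
ft_force: [-8.6, -1.2, -3.6]
finger_gap: 35.8
```

Run:
```python
from h import *
u=np.array([np.cos(.171),-np.sin(.171)]); c=np.array([489.6,-98.3])-(55-20-2.3)*u
to([*c,72.5],np.pi/2-.171)
```

```text
pose [454.4 -90.6  70.3] [ 3.1051 -0.0043  1.399 ] F [-8.6 -1.2 -3.6] gap 35.8
need travel/100 [-0.016  0.034 -0.021] rot/2 [ 0.0182 -0.0021 -0.0004]
```

play_rows --travel '[[-0.008,0.04,-0.02],[-0.008,0.04,-0.02],[-0.004,0.03,-0.01]]' --rotation '[[0.012,-0.001,0],[0.006,-0.001,0],[-0.002,0,0]]' --fingers '[1,1,1]'

```text
t: 15.97
ee_pos: [456.3, -91.5, 70.7]
orientation: [-3.123, -0.004, 1.399]
ft_force: [-8.6, 2.6, 0.3]
finger_gap: 36.1
```

Run:
```python
from h import *
u=np.array([np.cos(.171),-np.sin(.171)]); c=np.array([489.6,-98.3])-(55-20-2.3)*u
to([*c,72.5],np.pi/2-.171)
```

```text
pose [456.3 -91.5  70.7] [-3.1229 -0.0037  1.3987] F [-8.6  2.6  0.3] gap 36.1
need travel/100 [-0.01   0.012 -0.018] rot/2 [-0.0094 -0.0019 -0.0005]
```

play_rows --travel '[[-0.008,0.03,-0.02],[-0.005,0.025,-0.015],[-0.002,0.02,-0.01],[0,0.02,-0.01]]' --rotation '[[-0.006,-0.001,0],[-0.005,-0.001,0],[-0.004,0,0],[-0.004,0,0]]' --fingers '[1,1,1,1]'

```text
t: 16.3
ee_pos: [456.0, -91.4, 69.9]
orientation: [-3.133, -0.003, 1.399]
ft_force: [-8.6, -0.3, -0.7]
finger_gap: 36.0
```

Run:
```python
from h import *
u=np.array([np.cos(.171),-np.sin(.171)]); c=np.array([489.6,-98.3])-(55-20-2.3)*u
to([*c,72.5],np.pi/2-.171)
```

```text
pose [456.  -91.4  69.9] [-3.1333 -0.0033  1.3989] F [-8.6 -0.3 -0.7] gap 36.0
need travel/100 [-0.011  0.016 -0.026] rot/2 [-0.0041 -0.0016 -0.0004]
```

play_rows --travel '[[-0.01,0.035,-0.035],[-0.006,0.03,-0.03],[-0.004,0.03,-0.025],[-0.002,0.03,-0.025]]' --rotation '[[-0.005,-0.002,0],[-0.005,-0.001,0],[-0.005,0,0],[-0.005,0,0]]' --fingers '[1,1,1,1]'

```text
t: 16.63
ee_pos: [454.3, -91.5, 71.3]
orientation: [-3.137, -0.001, 1.399]
ft_force: [-8.3, -0.4, -5.3]
finger_gap: 35.4
```

Run:
```python
from h import *
u=np.array([np.cos(.171),-np.sin(.171)]); c=np.array([489.6,-98.3])-(55-20-2.3)*u
to([*c,72.5],np.pi/2-.171)
```

```text
pose [454.3 -91.5  71.3] [-3.1375e+00 -1.5000e-03  1.3987e+00] F [-8.3 -0.4 -5.3] gap 35.4
need travel/100 [-0.006  0.033 -0.012] rot/2 [-0.0021 -0.0007 -0.0005]
```

play_rows --travel '[[-0.006,0.055,-0.03],[-0.004,0.055,-0.025],[-0.002,0.045,-0.025],[-0.002,0.04,-0.02]]' --rotation '[[-0.006,-0.001,0],[-0.006,-0.001,0],[-0.005,0,0],[-0.005,0,0]]' --fingers '[1,1,1,1]'

```text
t: 16.97
ee_pos: [458.7, -92.4, 71.0]
orientation: [3.14, -0.001, 1.398]
ft_force: [-10.0, 1.0, 0.0]
finger_gap: 35.8
```

Run:
```python
from h import *
u=np.array([np.cos(.171),-np.sin(.171)]); c=np.array([489.6,-98.3])-(55-20-2.3)*u
to([*c,72.5],np.pi/2-.171)
```

```text
pose [458.7 -92.4  71. ] [ 3.1398e+00 -8.0000e-04  1.3983e+00] F [-10.   1.   0.] gap 35.8
need travel/100 [-0.006 -0.013 -0.015] rot/2 [ 0.0009 -0.0004 -0.0008]
```

Run:
```python
from h import *
u=np.array([np.cos(.171),-np.sin(.171)]); c=np.array([489.6,-98.3])-(55-20-2.3)*u
for i in range(12):
    d=snap("side","s8")
    if i%3==2: to([*c,72.5],np.pi/2-.171)
a=cv2.imread("pics/s8.png"); b=cv2.imread("pics/s6.png")
x,y=295,188
r=lambda m,x,y,w,h,W,H:cv2.resize(m[y:y+h,x:x+w],(W,H),interpolation=cv2.INTER_CUBIC)
t=snap("top","t8"); tm=cv2.imread("pics/t8.png")
cv2.imwrite("pics/c8.png",np.hstack([r(a,270,165,70,60,500,428),r(tm,318,115,48,80,257,428)]))
```

```text
pose [458.7 -92.3  71.1] [ 3.1398e+00 -8.0000e-04  1.3983e+00] F [-10.3   1.   -2.7] gap 35.7
need travel/100 [-0.006 -0.012 -0.014] rot/2 [ 0.0009 -0.0004 -0.0008]
pose [458.7 -92.3  71. ] [ 3.1398e+00 -8.0000e-04  1.3983e+00] F [-10.6   0.6  -2.3] gap 36.1
need travel/100 [-0.006 -0.012 -0.015] rot/2 [ 0.0009 -0.0004 -0.0008]
pose [458.7 -92.3  71. ] [ 3.1397e+00 -8.0000e-04  1.3982e+00] F [-9.8  1.2 -2.5] gap 35.7
need travel/100 [-0.006 -0.012 -0.015] rot/2 [ 0.0009 -0.0004 -0.0008]
pose [458.7 -92.3  71.1] [ 3.1397e+00 -8.0000e-04  1.3983e+00] F [-9.6  0.4 -2.5] gap 35.6
need travel/100 [-0.006 -0.012 -0.014] rot/2 [ 0.0009 -0.0004 -0.0008]
```

View pics/c8.png

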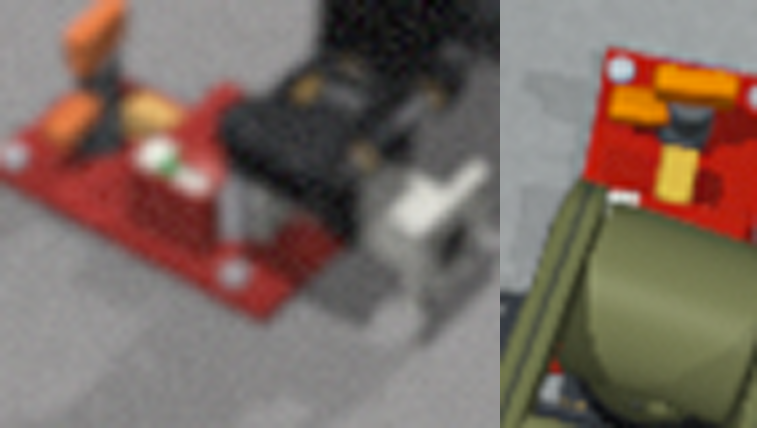

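The plate has been pushed back, with its tail extended under the turned knob, and the hold is steady at about 10 N. For the last check I'll use the wrist camera to see whether the stub slipped or tilted in the grip.

Run:
```python
from h import *
snap("wrist","w9")
cv2.imwrite("pics/c9.png",cv2.resize(cv2.imread("pics/w9.png")[120:320,190:450],(780,600)))
```

```text
(no output)
```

View pics/c9.png

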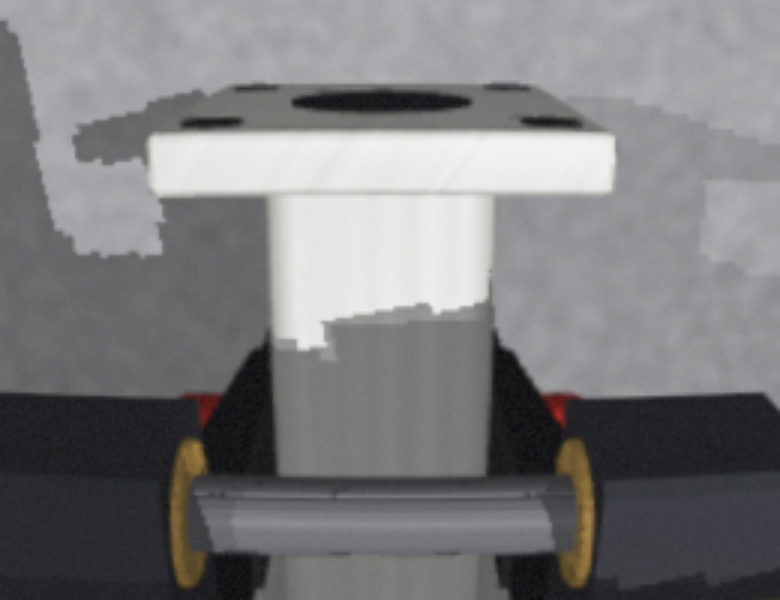

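The stub sits in the grip exactly as before: flange edge at (148..613,135), centred and level. The red foot's front corners show evenly on both sides. I'm handing in.

Run:
```python
from cell import ctrl
print(ctrl.close_job()); o=ctrl.get_obs(); print(o["t"],o["ee_pos"],o["ft_force"],o["finger_gap"])
```

```text
the job is handed in; nothing more can be done
None
the job is handed in; nothing more can be done
```

I turned the knob about a quarter turn clockwise, picked up the stub and pressed its flange against the plate. I handed the job in at about 18 s of the 58 s, still gripping and pressing.

- **Knob:** it ended at roughly 1.49 rad by the gripper's angle, and the pictures show the bar turned crosswise.
- **Push:** the force held steady at about 10 N (9.6 to 10.6 N) over the last 0.6 s I watched. The flange position gives about 21 mm of push, and 10 N on the spring gives about 20 mm. Both are inside the 14 to 26 mm green band.
- **Pointer:** I could not read it directly at the end, because it was too small in the side view and hidden by the arm in the top view. That it stands in the band rests on the force and the position. The side view does show the plate pushed back.
- **Alignment:** the stub is about 0.6 mm off to the side, about 1.5 mm low, and within 0.2° of level and square. It had not slipped in the grip.
- **Rougher than planned:** while I settled the push, the tool tipped by up to 2° for a moment, and the force stayed below about 11 N whenever I read it.
- **Other things on the bench:** I saw no contact with any of them, but I took no full final picture of them.

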